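Crack open the sealed dry box and hold its lid ajar

TASK

The white block was left as a weight on the lid of the blue dry box: take it off and set it flat, centred, on the narrow black top of the small raised stand, and let go of it. Then take the bar on the lid, pull it up through the resistance of the sticking seal until it breaks free, and finish the job holding the lid ajar and still, its front edge lifted by about 3 cm, without ever swinging the lid wide open. Do not shift the grease pot, the brass tee or the rubber bung.

Things in the scene. Friction and masses are not known exactly. Their poses are not given: they have to be found in the camera images.
- dry_box: blue case, 150 x 190 mm in plan, with a pale aluminium lid with a grey panel (160 x 200 x 10 mm) hinged along its far (+x) edge. Fixed to the worktop, but its position and yaw vary. Origin: centre of the underside. x points from the front to the hinge, y along the hinge, z up. The closed lid covers x -80..+80 mm, y -100..+100 mm; its top face is at z = 91 mm
- lid (a joint): hinge angle of the dry box's lid in rad: 0 closed, grows as the front edge goes up, stop at 1.3. About 0.19 rad lifts the front edge by 30 mm. The seal sticks: it takes a peak of about 15 N upward at the bar to start the lid, the pull fades over the first 6 to 10 mm, then only the lid's weight (0.35 kg) remains. The seal does not stick again; a lid let go falls shut
- lid_bar (a point): middle of the steel bar handle on the lid: a round bar 12 mm in diameter, along the box's y, 72 mm free between its posts. It moves with the lid. Closed, it lies at (-55, 0, 128) mm in the dry_box frame, so its axis is 37 mm above the lid's top face
- lid_lip (a point): middle of the lid's front lower edge; closed, at (-80, 0, 81) mm in the dry_box frame. It moves with the lid
- lid_hinge (a point): middle of the lid's hinge axis, at (80, 0, 85) mm in the dry_box frame; the axis runs along the box's y
- block: loose white acetal block 30 (x) x 48 (y) x 24 (z) mm, at the start lying flat on the lid behind the bar, its long (y) side roughly along the box's x. Origin: centre of its underside, z up
- stand: small fixed stand, 70 mm high: round dark foot 90 mm in diameter, slim column, and a flat black top 26 (x) x 60 (y) mm without rims. Origin: centre of the underside, z up; position and yaw vary
- stand_top (a point): centre of the stand's flat top face, 70 mm above the worktop; axes as the stand's (the 60 mm side along y)
- grease_pot: bystander: white pot with green cap, 48 mm in diameter, 49 mm high; origin at the centre of its underside
- brass_tee: bystander: brass tee fitting 28 x 38 x 20 mm; origin at the centre of its underside
- rubber_bung: bystander: red-brown rubber bung 32 mm in diameter, 28 mm high; origin at the centre of its underside

How it is judged (in metres and radians):
On the way, in this order (a step that is already met when the one before it is completed fails the run):
1. the block lies flat and released on the stand's top (horizontal distance between block and stand_top below 0.013 m and z of block in the frame of stand_top between -0.004 and 0.005 m and angle between block's own z axis and vertical below 0.12 rad and linear speed of block below 0.02 m/s and contact force between block and the fingers below 0.05 N), for 0.3 s.
2. the lid has broken free of its seal: front edge up by 20 mm or more (z of lid_lip in the frame of dry_box above 0.101 m), for 0.1 s.
At the end, for the whole second after the job is handed in: The block lies flat on the stand's top, its centre within 13 mm of the top's centre; the lid is held still by the gripper's fingers with its front edge 20 to 42 mm above its closed height (horizontal distance between block and stand_top below 0.013 m and z of block in the frame of stand_top between -0.004 and 0.005 m and angle between block's own z axis and vertical below 0.12 rad and z of lid_lip in the frame of dry_box between 0.101 and 0.123 m and velocity of joint lid between -0.05 and 0.05 rad/s and contact force between the fingers and dry_box above 0.5 N); the arm keeps its last pose, push and grip.
It fails at once if the lid is swung wide open (front edge up by more than about 75 mm) (value of joint lid above 0.48 rad).
It fails at once if the grease pot, brass tee or rubber bung is shifted by more than 25 mm (distance of any of grease_pot, brass_tee, rubber_bung from where it was at the start of the episode above 0.025 m).
It also fails if it takes over 48 s, if anything falls off the work surface, if the arm or the gripper's body presses on something with over 40 N, if the wrist force passes 120 N, or if a joint passes its speed limit or range.

ROBOT

A 6-joint arm with a two-finger parallel gripper is mounted at the origin on a cart in front of the work surface, level with it; the furniture and walls round the work are solid. World frame = base frame: x ahead of the robot, y to its left, z up, the work surface at z = 0. Lengths are in mm, angles in rad, forces in N, time in s.
With the tool pointing down it reaches from about 300 to 775 mm from the base axis. Payload 14.6 kg.
Tool frame: the origin (TCP) lies midway between the tips of the shut fingers; the grasp point (between the pads) lies 19 mm behind it (robot.tcp_to_grasp is the distance from the TCP to the grasp point, in mm); z points along the fingers, y is the line along which they close (so a half turn about z gives the same grasp; the last joint's range is limited). The gripper opens to 94 mm and grips with 3 to 60 N. Pads are 16 mm wide; open, the fingers measure 119 mm over their backs; the gripper's body (75 mm by 177 mm) begins 78 mm behind the grasp point.
Start: joints at [-1.346, 0.3, 1.521, -0, 1.321, -0.067], TCP at [158.215, -526.742, 205.446] pointing down, gripper open.
Joint ranges: [-3.03, 3.03], [-0.79, 2.21], [0.23, 2.52], [-1.04, 4.18], [0, 3.07], [-2.55, 2.55]. Speed limits (rad/s): [2.22, 2.22, 2.57, 3.14, 3.14, 3.14].

INTERFACE

Orientations are given as a 3x3 rotation matrix whose columns are the frame's x, y, z axes.
In Python, from station import robot, eyes, claw gives the robot as it stands (robot), with the cameras (eyes) and the gripper (claw). Calls block until the motion is done:
- robot.move_pose(position, orientation): joint-space move of the TCP to a pose.
- robot.movel(position, orientation=None, max_speed=150, until_force=None): straight line of the TCP; orientation=None keeps the orientation; max_speed is the mean speed in mm/s. With until_force (N) it stops when the force on the tool has changed by that much, and returns True; else False.
- robot.goto_joints(angles): joint-space move.
- claw.command_gripper(opening): finger opening in mm; the grip force is fixed at half the most; returns when the fingers have stopped.
- robot.dwell(seconds).
- robot.inverse_kinematics(position, orientation): joint angles nearest the present ones, or None.
- eyes.snapshot(name): name is "side" or "top"; returns the picture (384x512x3 uint8, blue, green, red); there is no depth.
- eyes.camera_model(name): a dict with "vfov" (degrees; the focal length in pixels is half the picture's height over the tangent of half this angle, whatever the lens; pixels are square), "cx", "cy" (the principal point, pixels), "k1" (the pictures are not rectified: a ray, as slopes to the right and down, at radius r is drawn at 1 + k1 r^2 times it, then the intrinsics apply), "cam_to_world" (4x4, takes a point from camera to world coordinates). Camera axes: x right, y down, z forward; pixel columns grow to the right and rows downward; lengths in mm; the calibration is good to about 2 mm. A picture is of the moment at which its call begins. camera_model takes no time and is no camera call.
A pose or a line that the arm cannot do raises robot.IKError and nothing moves.
- robot.finish_job(): hands the job in; it is judged then, once.
Readings, each from a call of its own:
- robot.get_time_s(): time.
- robot.get_joint_positions(): joint angles.
- robot.get_dq(): joint speeds.
- robot.get_tau(): joint torques, N m.
- robot.get_tcp_pos(): TCP position.
- robot.get_tool_rot(): TCP orientation.
- robot.get_ft_force(): force on the tool from outside, world axes, zero at the start.
- robot.get_torque(): the same for the moment, N m.
- robot.get_gripper_width(): finger opening in mm.
- robot.get_grip_force(): force on a finger pad.
Only numpy, scipy, OpenCV 4.12 (cv2) and the standard library are available. Lean on these libraries where they do the work, as an engineer would, in place of code of your own. Each camera call takes 0.05 s, during which the arm holds its last target. There are 200 camera calls.

## Working session

There is one attempt and no reset: what is moved stays moved. The work goes in short steps, each a Python script; the robot and the scene stay as the last script left them, time stands still between calls to the robot, and variables do not carry over. Pictures are saved under pics/ and viewed, at most 10 in all, crops included, and the job is handed in when it is done.

```bash
mkdir -p pics
python3 - <<'E'
from station import robot, eyes, claw
import cv2
for n in("top","side"):
    cv2.imwrite(f"pics/{n}0.png",eyes.snapshot(n)); m=eyes.camera_model(n); print(n,m)
print(robot.get_time_s())
E
```

```text
top {'vfov': 49.074155799485396, 'cx': 256.87163251894117, 'cy': 180.68150198796212, 'k1': -0.024076819337059276, 'cam_to_world': array([[-1.25664869e-02, -9.98986969e-01,  4.32101769e-02,
         4.92970574e+02],
       [-9.99920550e-01,  1.25120281e-02, -1.53055105e-03,
        -1.22020383e+01],
       [ 9.88353602e-04, -4.32259775e-02, -9.99064832e-01,
         9.40660180e+02],
       [ 0.00000000e+00,  0.00000000e+00,  0.00000000e+00,
         1.00000000e+00]])}
side {'vfov': 45.661231440571825, 'cx': 242.22250808521108, 'cy': 185.36794063857442, 'k1': -0.09098801875289787, 'cam_to_world': array([[ 9.97150574e-01, -1.66237455e-02,  7.35824940e-02,
         4.62449153e+02],
       [-7.41363307e-02, -3.96295976e-01,  9.15124748e-01,
        -8.47899920e+02],
       [ 1.39476453e-02, -9.17972304e-01, -3.96399183e-01,
         4.50897404e+02],
       [ 0.00000000e+00,  0.00000000e+00,  0.00000000e+00,
         1.00000000e+00]])}
0.1
```

View pics/top0.png

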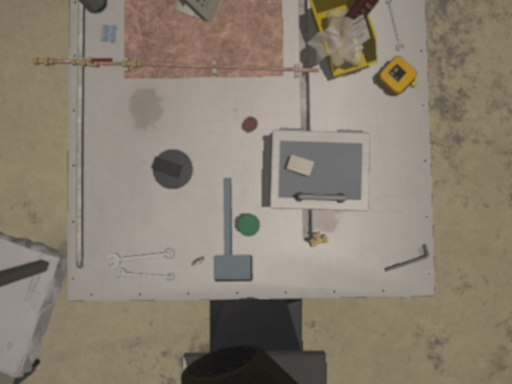

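View pics/side0.png

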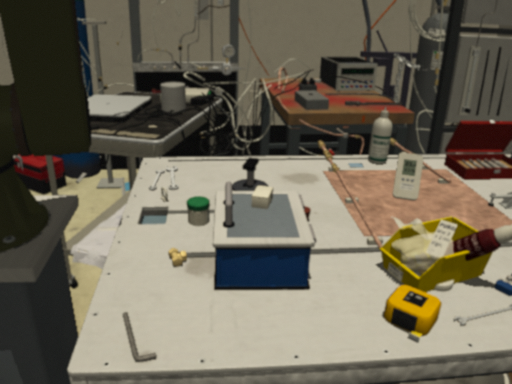

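The top view has the box at about (320,170), the white block on its lid at (300,165), the bar at (320,197) and the stand top at (168,163). The bung is at (250,124), the pot at (248,224) and the tee at (318,239). The side view agrees with this layout. Next I'll segment the objects.

```bash
cat > h.py <<'E'
import numpy as np, cv2
from station import robot, eyes, claw
def ray(n,px):
    m=eyes.camera_model(n); f=192/np.tan(np.radians(m["vfov"]/2))
    K=np.array([[f,0,m["cx"]],[0,f,m["cy"]],[0,0,1.]])
    u=cv2.undistortPoints(np.array(px,float).reshape(-1,1,2),K,np.array([m["k1"],0,0,0.]),None,None)[:,0]
    # forward model x*(1+k1 r^2), inverted by cv2
    T=m["cam_to_world"]; return T[:3,3],np.c_[u,np.ones(len(u))]@T[:3,:3].T
def onplane(n,px,z):
    o,d=ray(n,px); return o+d*((z-o[2])/d[:,2])[:,None]
def tworay(pt,ps):
    o1,d1=ray("top",[pt]);o2,d2=ray("side",[ps])
    A=np.c_[d1[0],-d2[0]];s=np.linalg.lstsq(A,o2-o1,rcond=None)[0]
    a,b=o1+d1[0]*s[0],o2+d2[0]*s[1]; return (a+b)/2,np.linalg.norm(a-b)
def big(mask,roi):
    x0,y0,x1,y1=roi; k=np.zeros_like(mask);k[y0:y1,x0:x1]=mask[y0:y1,x0:x1]
    c=max(cv2.findContours(k,cv2.RETR_EXTERNAL,cv2.CHAIN_APPROX_NONE)[0],key=cv2.contourArea);return c[:,0]
def rect(pts):
    r=cv2.minAreaRect(pts[:,:2].astype(np.float32)); b=cv2.boxPoints(r)
    e=[b[1]-b[0],b[2]-b[1]]; L=e[np.argmax([np.linalg.norm(v) for v in e])]
    a=np.degrees(np.arctan2(L[1],L[0]))%180
    return np.round(r[0],1),np.round(r[1],1),round(a,1)
def filled(c,n,z):  # contour -> fine filled pts centroid
    return onplane(n,c,z)
E
python3 - <<'E'
from h import *
a=cv2.imread("pics/top0.png");s=cv2.imread("pics/side0.png")
print(a[170,310],a[160,350],a[165,300],a[133,320],a[163,168],a[180,175],a[196,320],a[110,400])
def big_up(im,x0,y0,x1,y1,k):
    return cv2.resize(im[y0:y1,x0:x1],None,fx=k,fy=k,interpolation=cv2.INTER_CUBIC)
A=big_up(a,140,110,390,250,3); S=big_up(s,140,150,340,300,3)
cv2.imwrite("pics/t1.png",A);cv2.imwrite("pics/s1.png",S)
E
```

```text
[138 154 164] [109 110 110] [142 159 169] [152 163 171] [54 56 58] [73 74 76] [110 114 122] [140 149 157]
```

View pics/t1.png

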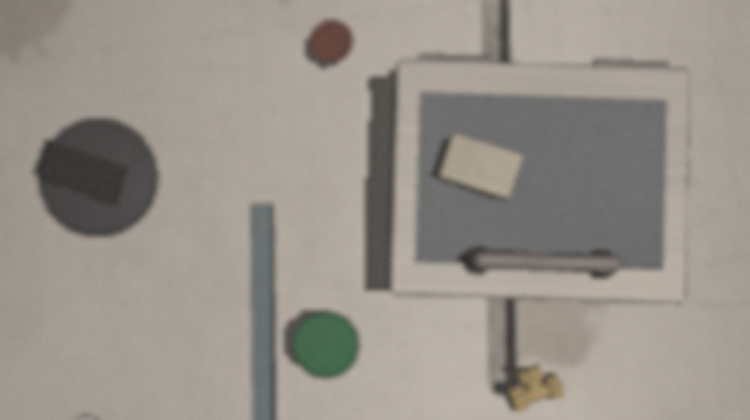

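View pics/s1.png

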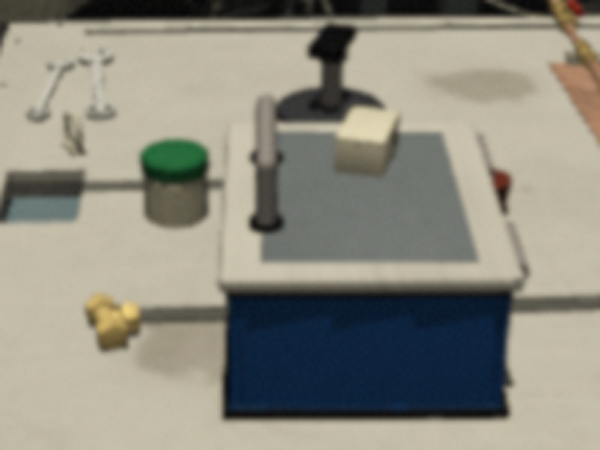

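The crops show four things:
- The block's long side lies roughly across the image, tilted about 17°.
- The black stand top is tilted about the same.
- The hinge tabs are on the far edge of the lid.
- The bar runs along the near edge, well clear of the block.

Measuring on the known planes comes next.

Run:
```python
from h import *
k=4
def up(f): return cv2.resize(cv2.imread(f),None,fx=k,fy=k,interpolation=cv2.INTER_CUBIC)
def unp(c): return (c+.5)/k-.5
R=lambda *r:[v*k for v in r]
a=up("pics/top0.png"); g=cv2.cvtColor(a,cv2.COLOR_BGR2GRAY)
def m(cond): return (cond*255).astype(np.uint8)
blk=m(g>133)
c=unp(big(blk,R(282,148,322,182))); print("block top",rect(onplane("top",c,115)))
st=m(g<63); c=unp(big(st,R(148,145,200,190))); print("stand top",rect(onplane("top",c,70)), len(c))
ft=m(g<100); c=unp(big(ft,R(145,140,200,195))); print("foot",cv2.minEnclosingCircle(onplane("top",c,5)[:,:2].astype(np.float32)))
pn=m(g<131); c=unp(big(pn,R(274,136,366,204))); print("panel",rect(onplane("top",c,91)))
# lid outer: hull corners picked from crop
L=np.array([[399,60],[689,70],[684,300],[392,292]])/3+[140,110]
P=onplane("top",L,91);print("lid",P.round(1)[:,:2],P.mean(0).round(1),rect(P))
B=np.array([[478,258],[607,264]])/3+[140,110];P=onplane("top",B,132);print("bar",P.round(1),P.mean(0))
# side view checks
s=np.array([[368,125]])/3+[140,150]
sd=lambda x,y:(x/3+140,y/3+150); tp=lambda x,y:(x/3+140,y/3+110)
print("lid corners tri", tworay(tp(399,60),sd(445,120)) , tworay(tp(684,300),sd(220,283)),tworay(tp(689,70),sd(520,283)))
for p in onplane("side",[sd(340,20),sd(310,55),sd(340,57),sd(355,28)],70): print("st side",p.round(1))
for p in onplane("side",[sd(348,107),sd(400,110),sd(388,143),sd(337,140)],115): print("blk side",p.round(1))
```

```text
block top (array([559.2, -99.4]), array([47.5, 29.5]), np.float32(70.8))
stand top (array([561.1, 173. ]), array([58.9, 29.9]), np.float32(71.1)) 295
foot ((563.4844360351562, 176.25933837890625), 45.722999572753906)
panel (array([ 546.5, -141.4]), array([166.3, 122.1]), np.float32(87.5))
lid [[ 632.5  -47.6]
 [ 623.4 -244.4]
 [ 467.6 -237.2]
 [ 475.6  -40.6]] [ 549.8 -142.5   91. ] (array([ 549.7, -142.5]), array([197., 157.]), np.float32(87.5))
bar [[ 497.5  -94.7  132. ]
 [ 492.5 -177.4  132. ]] [ 494.99994786 -136.03780354  132.        ]
lid corners tri (array([624.55106704, -46.59063442,  93.20139973]), np.float64(14.994200947299555)) (array([ 467.86021832, -237.93903513,   88.37535232]), np.float64(0.6199018179309898)) (array([ 623.59532903, -245.24260289,   87.84606645]), np.float64(0.4949258740996693))
st side [573.8 208.6  70. ]
st side [543.1 130.2  70. ]
st side [565.7 125.1  70. ]
st side [584.2 189.1  70. ]
blk side [550.3 -74.9 115. ]
blk side [581.9 -80.9 115. ]
blk side [ 568.3 -128.7  115. ]
blk side [ 538.9 -123.2  115. ]
```

The measurements fit the stated sizes. The lid measures 197x157, centre (549.7,-142.5), yaw -2.5°, and predicts the bar at (494.8,-140), against 495 measured. The block is 47.5x29.5 at (559,-99). The stand centre is about (563,174), allowing for its visible side face. I'll grasp the block now.

```bash
cat >> h.py <<'E'
def down(ydir_deg):
    a=np.radians(ydir_deg); y=np.array([np.cos(a),np.sin(a),0]);z=np.array([0,0,-1.]);return np.c_[np.cross(y,z),y,z]
def best(pos,deg):
    c=[(abs(q[5]),d) for d in(deg,deg+180) for q in[robot.inverse_kinematics(pos,down(d))] if q is not None]
    return down(min(c)[1])
E
python3 - <<'E'
from h import *
R=best([559,-99,180],70.9-90); print(R.round(2).tolist())
claw.command_gripper(48)
robot.move_pose([559,-99.4,190],R); 
f0=robot.get_ft_force()
print(robot.get_joint_positions(), f0)
robot.movel([559,-99.4,125],R,150)
print(robot.movel([559,-99.4,94],R,40,until_force=5),robot.get_tcp_pos(),robot.get_ft_force())
claw.command_gripper(20); z=robot.get_tcp_pos()
print(z,robot.get_gripper_width(),robot.get_grip_force())
robot.movel([559,-99.4,165],R,100)
print(robot.get_gripper_width(),robot.get_ft_force(),robot.get_time_s())
cv2.imwrite("pics/side2.png",eyes.snapshot("side"))
E
```

```text
[[0.33, 0.94, 0.0], [0.94, -0.33, 0.0], [0.0, 0.0, -1.0]]
[-2.41863805e-01  3.51814053e-01  1.48890536e+00 -1.17637118e-04
  1.30080366e+00  9.28325120e-02] [ 0.13194227 -0.16456902 -0.35109331]
False [559.13449691 -99.42707946  94.21547485] [ 1.28437891  0.41577448 -0.72198409]
[559.10224386 -99.41588347  94.16928167] 29.670391448166022 30.00028431415558
29.69108207846883 [ 0.19847311  0.73541491 -0.13535457] 5.8417
```

View pics/side2.png

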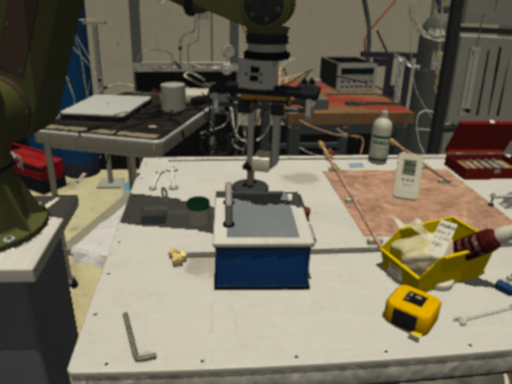

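The block is held between the fingers at about (262,162), 29.7 mm wide as it should be. Next is placing it on the stand.

Run:
```python
from h import *
R=robot.get_tool_rot()
robot.move_pose([563,174,130],R)
robot.movel([563,174,85],R,100)
print(robot.movel([563,174,72.0],R,20,until_force=3),robot.get_tcp_pos(),robot.get_ft_force(),robot.get_gripper_width())
p=robot.get_tcp_pos()
robot.dwell(.3); claw.command_gripper(44)
robot.movel([563,174,140],R,100)
R2=best([495,-140,200],-2.5)
robot.move_pose([495,-140,200],R2)
robot.dwell(.2)
print(robot.get_time_s())
cv2.imwrite("pics/top3f.png",eyes.snapshot("top"))
a=cv2.resize(cv2.imread("pics/top3f.png")[130:200,130:220],None,fx=4,fy=4,interpolation=cv2.INTER_CUBIC)
b=cv2.resize(eyes.snapshot("side")[130:210,215:315],None,fx=4,fy=4,interpolation=cv2.INTER_CUBIC)
h=max(a.shape[0],b.shape[0]); c=np.zeros((h,a.shape[1]+b.shape[1],3),np.uint8); c[:a.shape[0],:a.shape[1]]=a;c[:b.shape[0],a.shape[1]:]=b
cv2.imwrite("pics/c3.png",c)
k=4;A=cv2.resize(cv2.imread("pics/top3f.png"),None,fx=k,fy=k,interpolation=cv2.INTER_CUBIC);g=cv2.cvtColor(A,cv2.COLOR_BGR2GRAY)
cc=big(((g>120)*255).astype(np.uint8),[152*k,148*k,184*k,180*k]);print(rect(onplane("top",(cc+.5)/k-.5,94)))
```

```text
True [562.87540718 174.01184015  73.1743592 ] [-1.80881494 -0.3920362   4.87743965] 29.705584147815735
11.1583
(array([566.9, 166.7]), array([64.4, 64.4]), np.float32(179.7))
```

View pics/c3.png

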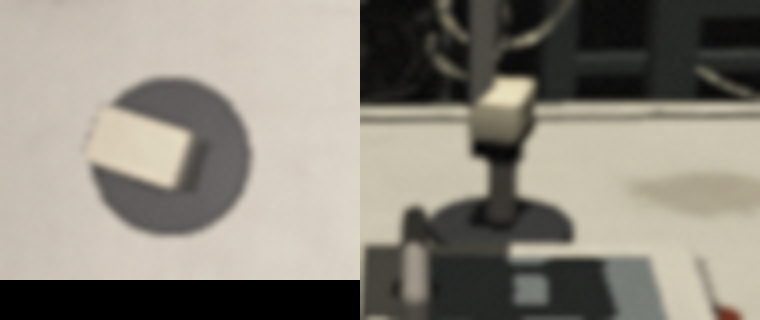

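The block sits flat on the stand, with corners at about (105,105), (193,132), (178,188) and (85,155) in the crop. A strip of the black top shows only at its right end. I'll quantify that, then plan the lid.

Run:
```python
from h import *
f=lambda c:np.array(c)/4+130-.4
P=onplane("top",f([[105,105],[193,132],[178,188],[85,155]]),94);print(P.round(1),P.mean(0),rect(P))
# dark top right end corners: 
print(onplane("top",f([[209,142],[195,190]]),70).round(1))
print(robot.get_tcp_pos(),robot.get_ft_force())
```

```text
[[582.4 190.2  94. ]
 [568.1 145.7  94. ]
 [539.9 153.4  94. ]
 [557.2 200.3  94. ]] [561.92189634 172.38819263  94.        ] (array([562.2, 171.8]), array([50.1, 29.1]), np.float32(69.8))
[[565.  141.8  70. ]
 [540.1 149.2  70. ]]
[ 495.16764929 -139.5270485   199.84654746] [ 0.36399771 -0.09057599  0.61619657]
```

The block centre is about (562,172) against a stand top centre of about (562,174), so it is well centred. Next I'll take the bar and lift along the hinge arc in small steps.

```bash
cat > lid.py <<'E'
from h import *
from scipy.spatial.transform import Rotation as Ro
yaw=np.radians(-2.5); C=np.array([549.7,-142.5,0]); Z=Ro.from_euler('z',yaw)
H=C+Z.apply([80,0,85])
def turn(p,R,th):
    Q=Z*Ro.from_euler('y',th)*Z.inv(); return H+Q.apply(p-H),Q.as_matrix()@R
E
python3 - <<'E'
from lid import *
R=robot.get_tool_rot(); R=down(np.degrees(np.arctan2(R[1,1],R[0,1])))
b=C+Z.apply([-55,0,0]); b[2]=150
robot.movel(b,R,100); b[2]=109
print(b,robot.movel(b,R,50,until_force=6)); claw.command_gripper(5)
p=robot.get_tcp_pos();print(p,robot.get_gripper_width(),robot.get_grip_force(),robot.get_ft_force().round(1))
b[:2]=p[:2]; np.savez("g.npz",p=b,R=R)
for th in np.arange(.02,.191,.017):
    q,Q=turn(b,R,th); robot.movel(q,Q,12)
    print(round(th,3),(robot.get_tcp_pos()-q).round(1),robot.get_ft_force().round(1),round(robot.get_gripper_width(),2),round(robot.get_time_s(),1))
cv2.imwrite("pics/s4.png",eyes.snapshot("side"))
E
```

```text
[ 494.75234781 -140.10093369  109.        ] False
[ 496.62882349 -140.21278751  109.3446035 ] 10.882901134254881 29.995742440223694 [14.5 -0.6 -7. ]
0.02 [-0.3  0.1 -0.5] [ 1.6 -1.  -9.4] 10.98 13.9
0.037 [ 0.1 -0.   0.5] [-1.8  0.5  0.2] 10.89 14.3
0.054 [-0.   0.   0.1] [-3.1  0.3 -0.6] 11.3 14.6
0.071 [-0.1  0.  -0. ] [-3.6  0.8 -1.2] 11.08 15.0
0.088 [-0.1 -0.  -0. ] [-5.   0.3 -0.9] 11.01 15.3
0.105 [-0.1 -0.   0. ] [-4.6 -0.2  0.1] 11.16 15.7
0.122 [-0.   0.   0.1] [-5.4  0.9  1. ] 10.98 16.0
0.139 [-0.1  0.   0.1] [-6.5  0.8  0.4] 11.15 16.3
0.156 [-0.1 -0.   0.2] [-5.8  0.7  0.7] 11.32 16.7
0.173 [-0.1 -0.   0.2] [-6.9  1.3  0.8] 11.33 17.0
0.19 [-0.1 -0.   0.2] [-6.7  0.4  1.1] 10.86 17.4
```

View pics/s4.png

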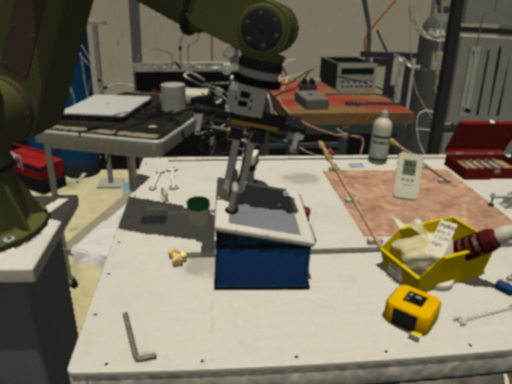

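The fingers are on the bar at about (235,205). The lid's front edge at about (216,232) looks raised above the blue case. I'll measure the lift in a crop beside the first picture.

Run:
```python
from lid import *
c=[cv2.resize(cv2.imread(f)[180:295,200:325],None,fx=3.1,fy=3.1,interpolation=cv2.INTER_CUBIC) for f in("pics/side0.png","pics/s4.png")]
cv2.imwrite("pics/c5.png",np.hstack(c))
# expected pixel of lip -y corner for several angles
m=eyes.camera_model("side");T=np.linalg.inv(m["cam_to_world"]);f=192/np.tan(np.radians(m["vfov"]/2));K=np.array([[f,0,m["cx"]],[0,f,m["cy"]],[0,0,1.]])
for t in(0,.1,.19):
  for z in (81,91):
    p=turn(C+Z.apply([-80,-100,z]),np.eye(3),t)[0]
    u=cv2.projectPoints(p[None],T[:3,:3],T[:3,3],K,np.array([m["k1"],0,0,0]))[0].ravel()
    print(t,z,p.round(1),u.round(1),((u-[200,180])*3.1).round())
```

```text
0 81 [ 465.4 -238.9   81. ] [211.6 248.8] [ 36. 213.]
0 91 [ 465.4 -238.9   91. ] [211.5 243.2] [ 36. 196.]
0.1 81 [ 465.8 -238.9   97. ] [211.7 239.8] [ 36. 186.]
0.1 91 [ 466.8 -239.   106.9] [212.3 234.2] [ 38. 168.]
0.19 81 [ 467.5 -239.   111.3] [212.7 231.7] [ 39. 160.]
0.19 91 [ 469.4 -239.1  121.1] [213.9 226. ] [ 43. 143.]
```

View pics/c5.png

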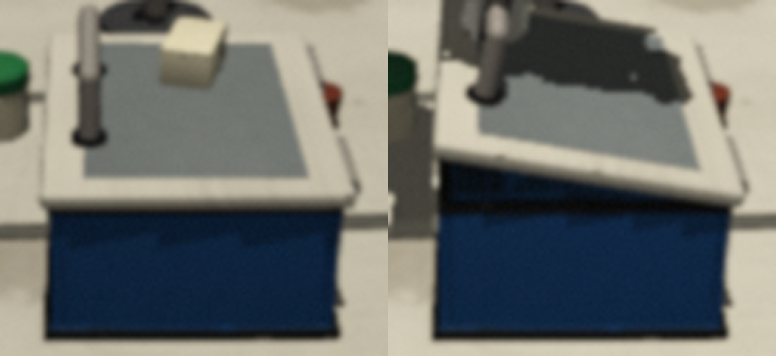

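In the crop the lid's near corner spans rows 147–160, as expected for 0.19 rad, so the lip is about 30 mm up. A last stillness check, then I hand it in.

Run:
```python
from h import *
robot.dwell(1.0)
print(robot.get_grip_force(),robot.get_gripper_width(),abs(robot.get_dq()).max(),robot.get_ft_force(),robot.get_time_s())
print(robot.finish_job())
```

```text
29.99796062707901 11.149341839657902 0.0018694348862412723 [-6.38722534 -0.05700021  1.1114344 ] 18.4083
the job is handed in; nothing more can be done
None
```

I handed the job in at 18.4 s: the block sits flat on the stand about 2 mm from its top's centre, and the gripper is holding the lid still with its front edge about 30 mm up; the hand-in call returned no verdict.

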